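# Brake the coasting seed plate and pin it

### The job

The steel seed plate of the bench seeder has been kicked into a spin and coasts freely. Brake it with a light touch of the fingers from above, never squeezing or striking it, so that its hole stops over the slot in the base; only then take the locking pin from its stand, put it through the hole and feel it down into the slot until its head sits flat on the plate, and let go. Leave the other things on the bench where they are.

Things in the scene. Friction and masses are not known exactly. Their poses are not given: they have to be found in the camera images.
- base: Fixed grey round base of the seeder, 200 mm wide. Origin: on the bench, under the plate's upright axis. Its -x axis points to the slot: a straight radial gap 15 mm wide and 36 mm deep between two aluminium jaws (each 30 mm wide, tops 50 mm above the bench, 68 to 150 mm from the axis: they stick out 30 mm past the plate). Outer end open.
- slot (a point): Nominal middle of the slot at the jaw tops, 95 mm from the plate's axis, z up. The jaws are clamped by hand: the true slot lies parallel to the nominal one, up to 5 mm to either side of this point (along the base's y), which this reading does not show. It can be seen, or felt with the pin.
- wheel: Seed plate: level rigid steel plate 240 mm across (rim faceted), 8 mm thick, about 2.6 kg. Origin: on its fixed upright axis, 54 mm above the bench, nominally its underside; -x points to the hole. A spring kicks it for the first 2 to 3 s, anticlockwise from above, to 2.5 to 6 rad/s; then it coasts for about a minute. It stays where stopped, but a slight push turns it either way.
- hub (a point): Nominal centre of the top, 78 mm above the bench, of the plate's hub: a smooth flat aluminium disc 100 mm across, 16 mm above the plate, turning with it: a good place to touch. The plate is shimmed: it and its hub sit up to 3 mm higher or lower than all these points say, which the readings do not show. It does not yield; stop by feel.
- hole (a point): Centre of the plate's only large hole, 95 mm from the axis, at the nominal height of the plate's top face (62 mm above the bench, true height up to 3 mm off): round, 16 mm wide, through the plate. (The small dark dots are 4 mm seed pockets.)
- stand: Fixed grey plastic block, 56 x 56 x 48 mm, with an 18 mm hole in the middle in which the pin is parked. Origin: centre of its underside.
- pin: The loose steel locking pin, upright, head up: shaft 13 mm thick and 40 mm long, its end chamfered to 11 mm over 1.5 mm, under a round head 26 mm across and 46 mm high, 180 g. Origin: centre of the shaft's lower end. z up along the pin. Fully home, the head's underside lies on the plate and the lower end is 22 mm (19 to 25) above the bench, clear of the slot's floor.
- pin_grip (a point): Point on the axis of the pin's head, about half-way up it: 66 mm above the lower end, 26 mm above the head's underside, 20 mm below its top. Where to grasp it.
- pin_tip (a point): Centre of the shaft's lower end.
- seedling: Bystander: black round pot 66 mm wide, 65 mm high, with a seedling. Origin: centre of its underside.
- jar: Bystander: glass jar 60 mm wide, 100 mm high. Origin: centre of its underside.
- wash_bottle: Bystander: white bottle 60 mm wide, 160 mm high. Origin: centre of its underside.
Mind the look-alikes: they are no part of the job. There is more than one size of the pin; the one meant has the size given above.

How it is judged:
On the way, in this order (a step that is already met when the one before it is completed fails the run):
1. the plate has been stopped with its hole over the slot (within 10 mm of the nominal slot point), while the pin is still in its stand (horizontal distance between hole and slot below 0.01 m and angular speed of wheel below 0.06 rad/s and distance of pin_tip from where it was at the start of the episode below 0.02 m), for 0.3 s.
2. the pin is through the hole and home in the slot (height (world z) of pin_tip below 0.029 m and horizontal distance between each of pin_tip, hole and slot below 0.011 m), for 0.2 s.
At the end, for the whole second after the job is handed in: The pin stands in the slot through the plate's hole, head resting on the plate (lower end under 29 mm above the bench, tilt under 0.12 rad), pin and hole within 11 mm of the nominal slot point, plate and pin at rest but for a slight rattle (0.4 rad/s, 0.05 m/s), let go (all of step 2 and contact force between pin and wheel above 0.3 N and angle between pin's own z axis and vertical below 0.12 rad and angular speed of wheel below 0.4 rad/s and linear speed of pin below 0.05 m/s); the robot touches nothing.
It fails at once if the plate is squeezed, struck or pressed with more than 20 N by anything (contact force between wheel and anything else above 20 N).
It fails at once if the seedling pot is moved more than 30 mm (distance of seedling from where it was at the start of the episode above 0.03 m).
It fails at once if the jar is moved more than 30 mm (distance of jar from where it was at the start of the episode above 0.03 m).
It fails at once if the wash bottle is moved more than 30 mm (distance of wash_bottle from where it was at the start of the episode above 0.03 m).
It also fails if it takes over 72 s, if anything falls off the work surface, if the arm or the gripper's body presses on something with over 40 N, if the wrist force passes 120 N, or if a joint passes its speed limit or range.

### The arm

A 6-joint arm with a two-finger parallel gripper is mounted at the origin on the work surface. World frame = base frame: x ahead of the robot, y to its left, z up, the work surface at z = 0. Lengths are in m, angles in rad, forces in N, time in s.
With the tool pointing down it reaches from about 0.3 to 0.775 m from the base axis. Payload 14.6 kg.
Tool frame: the origin (TCP) lies on the centre line of the jaws, within the pads' length; the fingertips stand 19 mm ahead of it and the grasp point (between the pads) is the TCP; y points along the fingers, x is the direction in which the jaws open and shut, and the axes are right-handed (so a half turn about y gives the same grasp; the last joint's range is limited). The gripper opens to 94 mm and grips with 3 to 60 N. Pads are 16 mm wide; open, the fingers measure 119 mm over their backs; the gripper's body (75 mm by 177 mm) begins 78 mm behind the grasp point.
Start: joints at [-1.382, 0.3, 1.521, -0, 1.321, -0.067], TCP at [0.139, -0.532, 0.224] pointing down, gripper open.
Joint ranges: [-3.03, 3.03], [-0.79, 2.21], [0.23, 2.52], [-1.04, 4.18], [0, 3.07], [-2.55, 2.55]. Speed limits (rad/s): [2.22, 2.22, 2.57, 3.14, 3.14, 3.14].

### API

Orientations are given as [roll, pitch, yaw] about the fixed x, y, z axes, in that order (R = Rz(yaw) Ry(pitch) Rx(roll)).
In Python, from station import ctrl, optics gives the robot as it stands.
- The arm moves only by the tool jog_arm, never from a script. Its argument "targets" is a list of rows, each a list of 3 entries, a list of its own where there are three numbers: the finger opening in cm, from 0 to 9.4, then the shift along the tool's x, y, z in cm, then the turn about the tool's y in rad. A call has 1 to 10 rows; each row is the pose to reach, as a shift and turn from the pose commanded when the call began, along the tool's axes at that moment; what a row does not reach only later rows make up. A row lasts 1/10 s, in which the tool goes at most 50 mm and 8.59 degrees, less where a joint would pass 70% of its speed; a pose out of reach is approached as far as the arm can. A call with a gripper value outside its range is refused whole. The fingers move at their own pace and stop on an object; "grip_force" is the grip in N (left out, the last holds). Time passes only in rows, so rows that repeat a pose let the fingers close. It gives the time, the measured TCP pose, the force and the opening at its end, in the units of the state.
- ctrl.get_obs(): the state, without advancing time (a new reading comes with each control period).
- optics.camera(name): name is "scene" or "top" or "wrist"; returns a dict with "img" (480x640x3 uint8, red, green, blue), "range_z" (480x640 float32, m along the optical axis (not along the pixel's ray), 0 where there is no reading), "camera_matrix" (3x3 intrinsics, pixels), "world_to_cam" (4x4, takes a point from world to camera coordinates); the wrist camera has in their place "mount" (4x4, takes a point from camera to tool coordinates, whose origin is the TCP and whose axes are the tool frame's). Camera axes: x right, y up, looking along -z (the intrinsics and any distortion apply to the point x, -y, -z); pixel columns grow to the right and rows downward; lengths in m; the calibration is good to about 2 mm. A picture is of the moment at which its call begins: read the wrist's pose just before it.
- ctrl.hand_in(): hands the job in, once; it reports no verdict.
The state is a dict: "time_s": time; "qpos": joint angles; "joint_vel": joint speeds; "tau": joint torques, N m; "ee_pos": TCP position; "eef_rot": TCP orientation; "force": force on the tool from outside, world axes, zero at the start; "moment": the same for the moment, N m; "grip_width": finger opening in m.
Only numpy, scipy, OpenCV 4.12 (cv2) and the standard library are available. Lean on these libraries where they do the work, as an engineer would, in place of code of your own. Each camera call takes 0.05 s, during which the arm holds its last target. There are 200 camera calls.

## Working session

There is one attempt and no reset: what is moved stays moved. The work goes in short steps, Python scripts to look and compute and a tool call to move; the robot and the scene stay as the last step left them, time stands still between calls to the robot, and variables do not carry over. Pictures are saved under pics/ and viewed, about 8 in all and at most 12, crops included, and the job is handed in when it is done.

Besides the shell and the picture viewer there is one more tool, called after ">>>" as name(argument=value, ...) on one line, values as JSON. jog_arm: Moves the arm, as the interface text tells. Its arguments: {"type":"object","properties":{"targets":{"type":"array","items":{"type":"array"}},"grip_force":{"type":"number"}},"required":["targets"]}

```bash
ls; mkdir -p pics; python3 - <<'E'
from station import ctrl, optics
import cv2,numpy as np,pickle
print(ctrl.get_obs())
for n in ["top","scene"]:
    d=optics.camera(n); pickle.dump(d,open(f"pics/{n}0.pkl","wb"))
    cv2.imwrite(f"pics/{n}0.png",d["img"][:,:,::-1]); print(n,d["camera_matrix"].tolist(),np.round(d["world_to_cam"],4).tolist(),[k for k in d])
E
```

```text
pics
{'time_s': 0.0, 'qpos': array([-1.38161951e+00,  3.00493610e-01,  1.52156790e+00, -3.58506602e-06,
        1.32068959e+00, -6.66179377e-02]), 'joint_vel': array([-8.29288499e-05, -1.71277113e-04, -5.55741251e-04, -1.14269857e-03,
       -3.65748119e-04,  3.76911141e-04]), 'tau': array([ 1.61788084e-03, -5.31808913e+01, -3.52738202e+01,  7.08793220e-02,
        2.43961177e-02, -9.20255206e-05]), 'ee_pos': array([ 0.13910071, -0.53187822,  0.22387954]), 'eef_rot': array([-1.57072268e+00,  1.15611117e-03, -1.31500064e+00]), 'force': array([ 0.14459817, -0.19290954, -0.54776637]), 'moment': array([ 0.02627676, -0.01526681, -0.02738748]), 'grip_width': 0.09409021294478605}
top [[528.2778200063033, 0.0, 322.0697853773778], [0.0, 528.2778200063033, 241.61982755862766], [0.0, 0.0, 1.0]] [[0.0088, -0.9999, 0.0048, -0.0143], [0.9838, 0.0095, 0.1791, -0.5547], [-0.1792, 0.0031, 0.9838, -1.2232], [0.0, 0.0, 0.0, 1.0]] ['img', 'range_z', 'camera_matrix', 'world_to_cam']
scene [[556.1703122340815, 0.0, 317.5353814134221], [0.0, 556.1703122340815, 239.1910813136327], [0.0, 0.0, 1.0]] [[-0.3729, 0.9279, 0.0017, 0.1958], [-0.6667, -0.2692, 0.695, 0.2955], [0.6454, 0.2581, 0.719, -1.8387], [0.0, 0.0, 0.0, 1.0]] ['img', 'range_z', 'camera_matrix', 'world_to_cam']
```

View pics/top0.png

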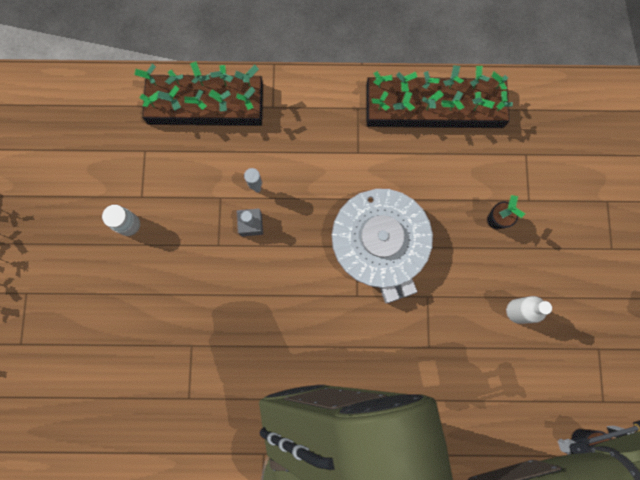

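View pics/scene0.png

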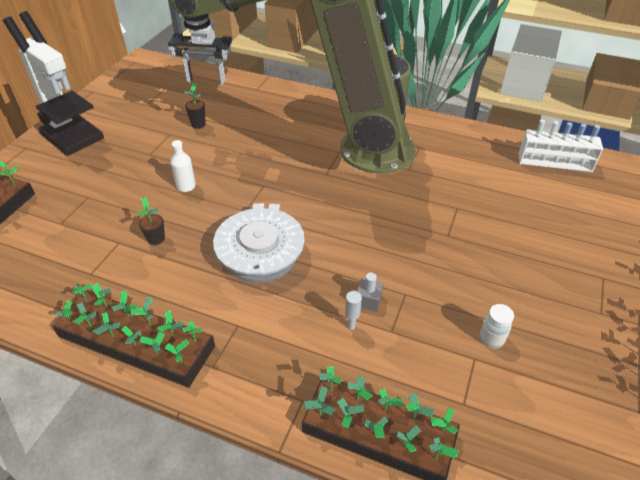

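```bash
cat > h.py <<'E'
from station import ctrl, optics
import cv2,numpy as np,pickle
from scipy.spatial.transform import Rotation as Ro
def snap(n,f=None):
    o=ctrl.get_obs(); d=optics.camera(n); d["obs"]=o
    if n=="wrist":
        T=np.eye(4);T[:3,:3]=Ro.from_euler('xyz',o["eef_rot"]).as_matrix();T[:3,3]=o["ee_pos"]
        d["world_to_cam"]=np.linalg.inv(T@d["mount"])
    if f: cv2.imwrite(f"pics/{f}.png",d["img"][:,:,::-1]); pickle.dump(d,open(f"pics/{f}.pkl","wb"))
    return d
def ray(d,u,v,z):
    K=d["camera_matrix"];C=np.linalg.inv(d["world_to_cam"])
    r=C[:3,:3]@np.array([(u-K[0,2])/K[0,0],-(v-K[1,2])/K[1,1],-1]);o=C[:3,3]
    return o+r*(z-o[2])/r[2]
def cloud(d):
    K=d["camera_matrix"];C=np.linalg.inv(d["world_to_cam"]);v,u=np.mgrid[:480,:640];r=d["range_z"]
    p=np.stack([(u-K[0,2])/K[0,0]*r,-(v-K[1,2])/K[1,1]*r,-r],-1)
    return p@C[:3,:3].T+C[:3,3]
def proj(d,p):
    c=d["world_to_cam"]@np.r_[p,1];K=d["camera_matrix"];return K[0,0]*c[0]/-c[2]+K[0,2],-K[1,1]*c[1]/-c[2]+K[1,2]
E
python3 - <<'E'
from h import *
d=pickle.load(open("pics/top0.pkl","rb"));P=cloud(d);z=P[...,2];ok=(d["range_z"]>0)
# objects: connected comps above 1.5cm in the bench work area
m=(ok&(z>.015)&(z<.25)).astype(np.uint8);m[330:]=0;m[:135]=0
n,l,s,c=cv2.connectedComponentsWithStats(m)
for i in range(1,n):
    if s[i,4]>60:
        q=P[l==i];zt=np.percentile(q[:,2],98);t=q[q[:,2]>zt-.008]
        print(s[i],"ztop %.3f"%zt,"topctr",np.round(t.mean(0),4),"min",np.round(np.percentile(q,2,0),3),"max",np.round(np.percentile(q,98,0),3))
# wheel: plate-level
w=(z>.054)&(z<.070)&ok;w[:180]=0;w[310:]=0;w[:,:325]=0;w[:,440:]=0
q=P[w];(c,r)=cv2.minEnclosingCircle(q[:,:2].astype(np.float32));print("plate mec",c,r,"z",np.median(q[:,2]))
hb=ok&(z>.072)&(z<.085);hb[:,:325]=0;hb[:,440:]=0;hb[:180]=0;hb[310:]=0
q=P[hb];print("hub",cv2.minEnclosingCircle(q[:,:2].astype(np.float32)),np.median(q,0))
big=cv2.resize(d["img"][160:310,230:430],None,fx=4,fy=4,interpolation=cv2.INTER_CUBIC);cv2.imwrite("pics/crop.png",big[:,:,::-1])
E
```

```text
[245 168  18  23 297] ztop 0.125 topctr [0.6983 0.1555 0.1205] min [0.681 0.139 0.027] max [0.713 0.17  0.125]
[ 332  189  101  114 8104] ztop 0.082 topctr [ 0.5655 -0.1524  0.0792] min [ 0.434 -0.259  0.049] max [ 0.672 -0.047  0.082]
[488 195  38  34 779] ztop 0.131 topctr [ 0.6187 -0.4573  0.1276] min [ 0.594 -0.474  0.023] max [ 0.654 -0.418  0.131]
[103 205  37  31 796] ztop 0.105 topctr [0.6022 0.4752 0.102 ] min [0.573 0.446 0.021] max [0.626 0.498 0.105]
[237 208  26  28 618] ztop 0.097 topctr [0.6059 0.1683 0.0949] min [0.577 0.14  0.021] max [0.634 0.196 0.097]
[508 296  44  28 913] ztop 0.163 topctr [ 0.3957 -0.4894  0.1615] min [ 0.368 -0.504  0.021] max [ 0.422 -0.461  0.163]
plate mec (0.5502643585205078, -0.15698370337486267) 0.1355799287557602 z 0.06273842106190697
hub ((0.5664841532707214, -0.152467280626297), 0.050318650901317596) [ 0.56496317 -0.1522037   0.07887642]
```

View pics/crop.png

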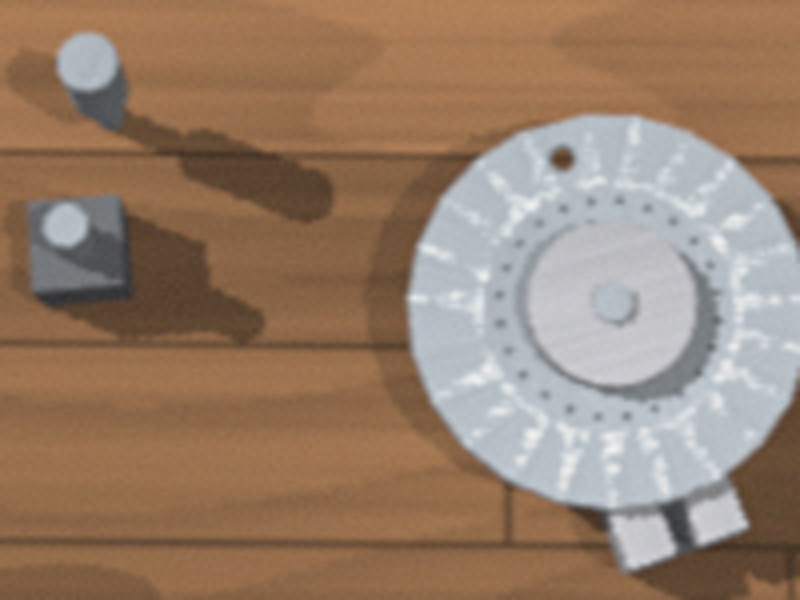

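```bash
python3 - <<'E'
from h import *
d=pickle.load(open("pics/top0.pkl","rb"))
c=np.array([.5655,-.1525])
for u,v in [(667,510),(694,550),(628,572),(748,527),(725,483),(606,518)]:
    p=ray(d,230+u/4,160+v/4,.05);e=p[:2]-c;print(np.round(p,4),np.linalg.norm(e),np.arctan2(e[1],e[0]))
p=ray(d,230+561/4,160+157/4,.062)[:2]-c;print("hole",p,np.linalg.norm(p))
print("hub centre ray",ray(d,230+612/4,160+303/4,.078))
w=snap("wrist","w0");print(np.round(w["mount"],4).tolist(),w["camera_matrix"].tolist())
E
```

```text
[ 0.4458 -0.1875  0.05  ] 0.12469839491280425 -2.857357177087242
[ 0.4223 -0.2031  0.05  ] 0.15189663763045197 -2.802240981931544
[ 0.409  -0.1638  0.05  ] 0.15695785373715782 -3.0694206793466368
[ 0.4362 -0.2354  0.05  ] 0.15360330143368725 -2.5718285277612374
[ 0.4622 -0.2223  0.05  ] 0.12465149894437 -2.5475192767563963
[ 0.4407 -0.1512  0.05  ] 0.12478618698809203 3.131035530056064
hole [0.09265768 0.02751418] 0.09665648364338673
hub centre ray [ 0.56521644 -0.15290857  0.078     ]
[[1.0, 0.002, -0.0, 0.0002], [-0.0005, 0.2321, -0.9727, -0.1606], [-0.0019, 0.9727, 0.2321, 0.0671], [0.0, 0.0, 0.0, 1.0]] [[396.71305122743934, 0.0, 315.8897222490984], [0.0, 396.71305122743934, 246.12548352071852], [0.0, 0.0, 1.0]]
```

>>> jog_arm(targets=[[6.2,[-4,0,5],-0.1],[6.2,[-8,0,10],-0.25],[6.2,[-10,0,15],-0.4],[6.2,[-12,0,20],-0.55],[6.2,[-14,0,25],-0.7],[6.2,[-17,0,30],-0.85],[6.2,[-19,0,35],-1.0],[6.2,[-22,0,41],-1.0],[6.2,[-24,0,46],-1.0],[6.2,[-26,0,51],-1.0]], grip_force=10)

```text
time_s: 1.15
ee_pos: [0.5086, -0.1957, 0.2244]
eef_rot: [-1.571, 0.0, -0.315]
force: [-0.1, -1.1, 0.1]
grip_width: 0.0621
```

>>> jog_arm(targets=[[6.2,[-2,0,-1],0.14],[6.2,[-4,0,-1.5],0.28],[6.2,[-4.7,0,-1.5],0.42],[6.2,[-4.7,0,-1.5],0.56],[6.2,[-4.7,0,-1.5],0.7],[6.2,[-4.7,0,-1.5],0.84],[6.2,[-4.7,0,-1.5],0.93],[6.2,[-4.7,0,-1.5],0.93],[6.2,[-4.7,0,-1.5],0.93],[6.2,[-4.7,0,-1.5],0.93]])

```text
time_s: 2.15
ee_pos: [0.4579, -0.1972, 0.2244]
eef_rot: [-1.571, 0.0, -1.243]
force: [0.1, 0.1, -0.6]
grip_width: 0.0619
```

```bash
python3 - <<'E'
from h import *
w=snap("wrist","w1");print(w["obs"]["time_s"],w["obs"]["ee_pos"],w["obs"]["eef_rot"],w["obs"]["force"])
E
```

```text
2.15 [ 0.45792497 -0.19715166  0.22438041] [-1.57088409e+00  1.10006746e-04 -1.24278042e+00] [ 0.1307944   0.05888894 -0.5630243 ]
```

View pics/w1.png

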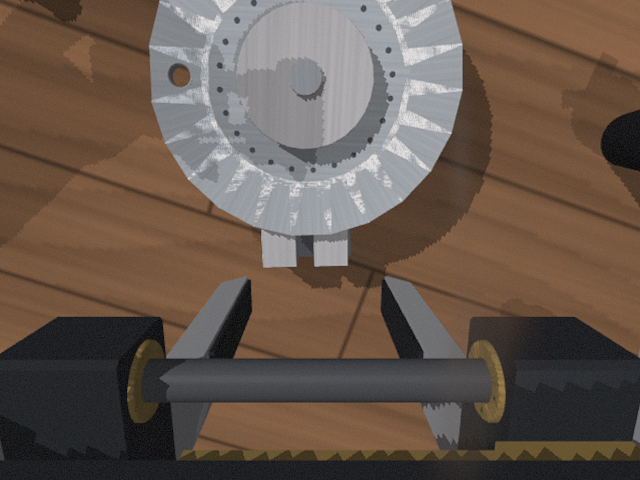

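```bash
python3 - <<'E'
from h import *
d=pickle.load(open("pics/w1.pkl","rb"));g=cv2.GaussianBlur(cv2.cvtColor(d["img"],cv2.COLOR_RGB2GRAY),(3,3),0).astype(int)
E={k:[] for k in "abcd"}
for v in range(242,264,3):
    r=g[v];gr=np.diff(r)
    a=250+np.argmax(gr[250:275]);b=285+np.argmin(gr[285:305]);c=305+np.argmax(gr[305:325]);e=338+np.argmin(gr[338:360])
    for k,u in zip("abcd",(a,b,c,e)):E[k].append(ray(d,u+.5,v,.05)[:2])
    print(v,a,b,c,e)
E={k:np.array(x) for k,x in E.items()}
for k in E:
    l=cv2.fitLine(E[k].astype(np.float32),cv2.DIST_HUBER,0,.01,.01).ravel();print(k,l,np.arctan2(l[1],l[0]))
mid=np.median((E["b"]+E["c"])/2,0);mid2=np.median((E["a"]+E["d"])/2,0);print("slot mid",mid,mid2,"gap",np.linalg.norm((E["b"]-E["c"]),axis=1).mean(),"jaws",np.linalg.norm((E["a"]-E["d"]),axis=1).mean())
P=cloud(d);z=P[...,2];print("z hub",np.median(z[40:60,250:290]),"plate",np.median(z[200:215,280:330]),"jaw",np.median(z[245:260,270:290]),"bench",np.median(z[290:330,280:350]))
hb=((z>.074)&(z<.09)&(d["range_z"]>0)).astype(np.uint8);hb[170:]=0
cn=max(cv2.findContours(hb,0,1)[0],key=cv2.contourArea)[:,0]
pt=np.array([ray(d,u,v,.080)[:2] for u,v in cn if v>3]);print("hub",cv2.minEnclosingCircle(pt.astype(np.float32)))
m=(z<.05)&(d["range_z"]>0);m[:50]=0;m[100:]=0;m[:,:165]=0;m[:,195:]=0
vv,uu=np.nonzero(m);print("hole",uu.mean(),vv.mean(),ray(d,uu.mean(),vv.mean(),.064),len(uu))
E
```

```text
242 261 295 313 347
245 261 295 312 347
248 261 295 313 347
251 261 295 313 347
254 261 295 313 347
257 261 295 313 347
260 262 295 313 347
263 262 296 313 347
a [ 0.94250643  0.3341881   0.42522058 -0.15865253] 0.34074366
b [ 0.94231015  0.33474115  0.43467355 -0.18661645] 0.3413305
c [ 0.941482    0.3370633   0.439627   -0.20126985] 0.34379593
d [ 0.94121844  0.33779848  0.44915056 -0.2294427 ] 0.3445769
slot mid [ 0.43717329 -0.19393491] [ 0.43717372 -0.19393619] gap 0.015467993969636594 jaws 0.0747254575150803
z hub 0.07757064930424454 plate 0.0616564320439387 jaw 0.05047163439327429 bench 0.0006022051560077291
hub ((0.5671097636222839, -0.1518089920282364), 0.04943785071372986)
hole 180.93971631205673 76.65248226950355 [ 0.54088652 -0.06181739  0.064     ] 282
```

>>> jog_arm(targets=[[6.2,[-0.2,3,4],0],[6.2,[-0.4,6,8],0],[6.2,[-0.75,9,11.8],0],[6.2,[-0.75,10.5,11.8],0],[6.2,[-0.75,11.5,11.8],0],[6.2,[-0.75,12.0,11.8],0],[6.2,[-0.75,12.2,11.8],0],[6.2,[-0.75,12.2,11.8],0],[6.2,[-0.75,12.2,11.8],0]])

```text
time_s: 3.1
ee_pos: [0.5675, -0.1528, 0.1036]
eef_rot: [-1.57, -0.001, -1.245]
force: [0.9, 0.5, 0.2]
grip_width: 0.062
```

```bash
python3 - <<'E'
from h import *
print(ctrl.get_obs()["force"])
w=snap("wrist","w2");w=snap("wrist");print(ctrl.get_obs()["force"],ctrl.get_obs()["qpos"][5])
w=snap("wrist","w3")
E
```

```text
[0.8520266  0.51758401 0.21576354]
[-0.90604879  0.1538751  -0.62359052] 0.9202870824329805
```

View pics/w2.png

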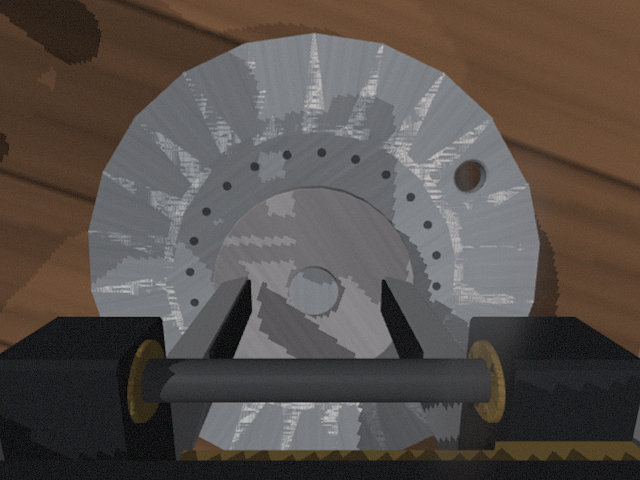

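>>> jog_arm(targets=[[6.2,[0,0.2,0],0],[6.2,[0,0.4,0],0],[6.2,[0,0.5,0],0],[6.2,[0,0.55,0],0],[6.2,[0,0.55,0],0]])

```text
time_s: 3.75
ee_pos: [0.5673, -0.1523, 0.0968]
eef_rot: [-1.571, 0.0, -1.245]
force: [-0.1, -0.5, 0.2]
grip_width: 0.0621
```

>>> jog_arm(targets=[[6.2,[0,0.05,0],0],[6.2,[0,0.05,0],0]])

```text
time_s: 3.95
ee_pos: [0.5673, -0.1523, 0.0964]
eef_rot: [-1.571, 0.0, -1.245]
force: [0.3, -0.1, -0.2]
grip_width: 0.0621
```

>>> jog_arm(targets=[[6.2,[0,0.04,0],0],[6.2,[0,0.04,0],0]])

```text
time_s: 4.15
ee_pos: [0.5675, -0.1524, 0.0963]
eef_rot: [-1.57, -0.0, -1.245]
force: [0.2, -0.2, 1.4]
grip_width: 0.0622
```

>>> jog_arm(targets=[[6.2,[0,0.04,0],0],[6.2,[0,0.04,0],0]])

```text
time_s: 4.35
ee_pos: [0.5677, -0.1524, 0.0962]
eef_rot: [-1.57, -0.001, -1.245]
force: [0.8, -0.3, 5.1]
grip_width: 0.0621
```

>>> jog_arm(targets=[[6.2,[0,0.04,0],0],[6.2,[0,0.04,0],0]])

```text
time_s: 4.55
ee_pos: [0.5679, -0.1525, 0.0962]
eef_rot: [-1.569, -0.001, -1.245]
force: [-1.5, -0.8, 7.8]
grip_width: 0.062
```

>>> jog_arm(targets=[[6.2,[0,0,0],0],[6.2,[0,0,0],0],[6.2,[0,0,0],0],[6.2,[0,0,0],0],[6.2,[0,0,0],0]])

```text
time_s: 5.05
ee_pos: [0.5679, -0.1525, 0.0961]
eef_rot: [-1.569, -0.001, -1.245]
force: [-0.4, -0.7, 7.8]
grip_width: 0.0618
```

```bash
cat >> h.py <<'E'
C=np.array([.5668,-.1520])
def hole(d,zt=.0615):
    """hole centre: brown round blob lying ~95 mm from the axis at plate-top height"""
    hsv=cv2.cvtColor(d["img"],cv2.COLOR_RGB2HSV);m=((hsv[...,1]>60)|(hsv[...,2]<60)).astype(np.uint8)
    n,l,s,c=cv2.connectedComponentsWithStats(m);o=[]
    for i in range(1,n):
        p=ray(d,c[i][0],c[i][1],zt)[:2];e=p-C;r=np.linalg.norm(e)
        if .085<r<.105 and 25<s[i,4]<2500:o.append((np.round(p,4),round(r,4),round(np.arctan2(e[1],e[0]),4),s[i,4]))
    return o
E
python3 - <<'E'
from h import *
for i in range(4):
    w=snap("wrist",f"b{i}");print(w["obs"]["time_s"],hole(w),w["obs"]["force"],w["obs"]["moment"])
E
```

```text
5.05 [(array([ 0.5077, -0.2255]), np.float64(0.0943), np.float64(-2.2482), np.int32(523))] [-0.39369677 -0.74001951  7.82016383] [0.01932787 0.11244559 0.04132308]
5.1 [(array([ 0.5077, -0.2254]), np.float64(0.0943), np.float64(-2.2484), np.int32(521))] [-0.99667087  0.95536198  7.94808855] [0.03518373 0.06562229 0.01622806]
5.15 [(array([ 0.5077, -0.2254]), np.float64(0.0942), np.float64(-2.2488), np.int32(526))] [-0.96580467  0.61724814  7.46292   ] [0.02736839 0.13423122 0.00287826]
5.2 [(array([ 0.5077, -0.2254]), np.float64(0.0942), np.float64(-2.2481), np.int32(525))] [-0.15262461  0.1965801   7.96959305] [ 0.00326787  0.08743542 -0.00968455]
```

>>> jog_arm(targets=[[6.2,[0,0,0],0.02],[6.2,[0,0,0],0.06],[6.2,[0,0,0],0.12],[6.2,[0,0,0],0.18],[6.2,[0,0,0],0.25],[6.2,[0,0,0],0.32],[6.2,[0,0,0],0.38],[6.2,[0,0,0],0.43],[6.2,[0,0,0],0.45],[6.2,[0,0,0],0.45]])

```text
time_s: 6.25
ee_pos: [0.5677, -0.1525, 0.0961]
eef_rot: [-1.569, -0.0, -1.696]
force: [-0.8, -0.1, 7.2]
grip_width: 0.062
```

```bash
python3 - <<'E'
from h import *
for i in range(2):
    w=snap("wrist",f"c{i}");print(w["obs"]["time_s"],hole(w),w["obs"]["force"],w["obs"]["eef_rot"])
E
```

```text
6.25 [(array([ 0.48  , -0.1865]), np.float64(0.0934), np.float64(-2.7634), np.int32(92))] [-0.77362944 -0.13142239  7.19313661] [-1.56947076e+00 -3.44621516e-04 -1.69586300e+00]
6.3 [(array([ 0.4801, -0.1864]), np.float64(0.0933), np.float64(-2.7642), np.int32(103))] [-2.19539779 -0.25779264  8.50615916] [-1.56947540e+00 -3.43433850e-04 -1.69527929e+00]
```

```bash
python3 - <<'E'
from h import *
w=pickle.load(open("pics/c1.pkl","rb"));u,v=proj(w,[.480,-.1865,.0615]);print(u,v);b=pickle.load(open("pics/b3.pkl","rb"));print(proj(b,[.5077,-.2254,.0615]))
u,v=int(u),int(v);c=cv2.resize(w["img"][max(0,v-60):v+60,max(0,u-80):u+80],None,fx=5,fy=5);cv2.imwrite("pics/c1c.png",c[:,:,::-1]);print(max(0,u-80),max(0,v-60))
E
```

```text
394.8664416749315 423.68445724597814
(np.float64(404.0504511910754), np.float64(419.60445802814195))
314 363
```

View pics/c1c.png

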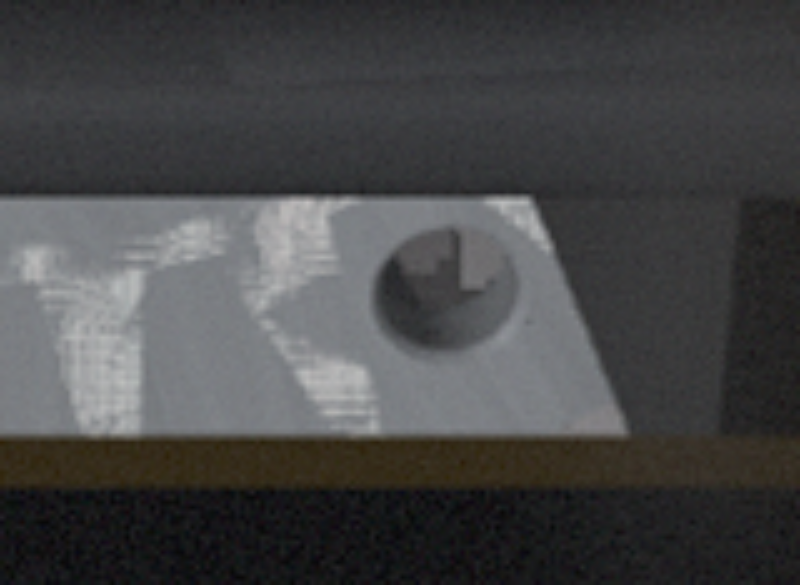

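>>> jog_arm(targets=[[6.2,[0,0,0],0.02],[6.2,[0,0,0],0.05],[6.2,[0,0,0],0.09],[6.2,[0,0,0],0.12],[6.2,[0,0,0],0.14],[6.2,[0,0,0],0.14],[6.2,[0,0,0],0.14]])

```text
time_s: 7.05
ee_pos: [0.5676, -0.1525, 0.0961]
eef_rot: [-1.57, -0.0, -1.835]
force: [-1.9, -0.6, 8.2]
grip_width: 0.062
```

```bash
python3 - <<'E'
from h import *
w=snap("wrist","c2");print(w["obs"]["time_s"],w["obs"]["force"],w["obs"]["eef_rot"])
for p in [(403.2,420.8),(404,419.6)]:
    q=ray(w,*p,.0615)[:2]-C;print(q+C,np.linalg.norm(q),np.arctan2(q[1],q[0]))
c=cv2.resize(w["img"][380:460,350:450],None,fx=6,fy=6);cv2.imwrite("pics/c2c.png",c[:,:,::-1])
E
```

```text
7.05 [-1.8945578  -0.59329289  8.20157009] [-1.56965687e+00 -2.41343095e-04 -1.83507844e+00]
[ 0.4766746  -0.17885912] 0.09404254129699968 -2.851953855944747
[ 0.47731582 -0.17946135] 0.0936031184425482 -2.843831351398282
```

View pics/c2c.png

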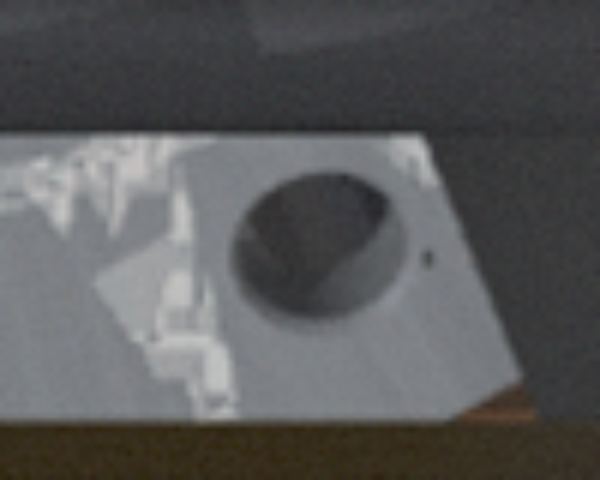

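>>> jog_arm(targets=[[6.2,[0,0,0],0],[6.2,[0,0,0],0],[6.2,[0,0,0],0],[6.2,[0,0,0],0],[6.2,[0,-0.05,0],0],[6.2,[0,-0.1,0],0],[6.2,[0,-0.2,0],0],[6.2,[0,-0.6,0],0],[6.2,[0,-2,0],0],[6.2,[0,-5,0],0]])

```text
time_s: 8.1
ee_pos: [0.5665, -0.152, 0.1448]
eef_rot: [-1.574, 0.0, -1.835]
force: [-0.1, -0.3, 0.7]
grip_width: 0.0615
```

>>> jog_arm(targets=[[6.2,[2,-3,-3],-0.14],[6.2,[4,-6,-6],-0.28],[6.2,[6,-7.8,-9.4],-0.42],[6.2,[7.2,-7.8,-9.4],-0.56],[6.2,[7.2,-7.8,-9.4],-0.59],[6.2,[7.2,-7.8,-9.4],-0.59],[6.2,[7.2,-7.8,-9.4],-0.59]])

```text
time_s: 8.8
ee_pos: [0.4579, -0.1972, 0.2238]
eef_rot: [-1.57, -0.0, -1.246]
force: [0.1, 0.2, 0.1]
grip_width: 0.0622
```

```bash
python3 - <<'E'
from h import *
for k in range(2):
    w=snap("wrist",f"d{k}");print(w["obs"]["time_s"],w["obs"]["ee_pos"],w["obs"]["eef_rot"][2],hole(w))
t=np.array([.476,-.1801,.0615]);u,v=map(int,proj(w,t));print(proj(w,t))
c=cv2.resize(w["img"][v-40:v+80,u-70:u+70],None,fx=5,fy=5,interpolation=cv2.INTER_CUBIC);cv2.imwrite("pics/dc.png",c[:,:,::-1]);print(u-70,v-40)
E
```

```text
8.8 [ 0.45791991 -0.19715826  0.22382799] -1.2461984421155028 [(array([ 0.478 , -0.1802]), np.float64(0.0931), np.float64(-2.8335), np.int32(95))]
8.85 [ 0.45794594 -0.19706837  0.22355811] -1.2459064865004503 [(array([ 0.4791, -0.1802]), np.float64(0.0921), np.float64(-2.8306), np.int32(57))]
(np.float64(302.89666161367575), np.float64(207.517038733121))
232 167
```

View pics/dc.png

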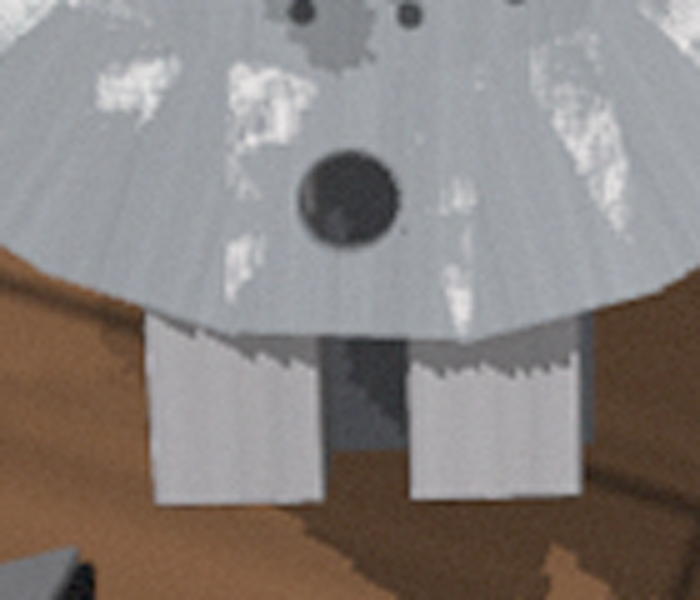

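```bash
python3 - <<'E'
from h import *
w=pickle.load(open("pics/d1.pkl","rb"));h=ray(w,301.8,206.8,.0615)[:2];print("hole",h,"r",np.linalg.norm(h-C),"ang",np.arctan2(*(h-C)[::-1]))
g=cv2.GaussianBlur(cv2.cvtColor(w["img"],cv2.COLOR_RGB2GRAY),(3,3),0).astype(int);L=[]
for v in range(246,264,2):
    gr=np.diff(g[v]);a=255+np.argmax(gr[255:272]);e=338+np.argmin(gr[338:358]);b=285+np.argmin(gr[285:305]);c=306+np.argmax(gr[306:322]);
    L.append((ray(w,a+.5,v,.05)+ray(w,e+.5,v,.05))[:2]/2);L.append((ray(w,b+.5,v,.05)+ray(w,c+.5,v,.05))[:2]/2)
L=np.array(L);m=np.median(L,0);a=.3425;n=np.array([-np.sin(a),np.cos(a)])
print("slot mid",m,"slot off axis",(m-C)@n,"hole off axis",(h-C)@n,"hole-slot",(h-m)@n)
ax=np.array([np.cos(a),np.sin(a)]);print("slot pt at hole radius",m+ax*((h-m)@ax))
# pin, from top view colour/height
d=pickle.load(open("pics/top0.pkl","rb"));P=cloud(d);z=P[...,2];k=(z>.085)&(z<.11);k[:,:235]=0;k[:,265:]=0;k[:205]=0;k[240:]=0
print("pin",P[k].mean(0),k.sum());vv,uu=np.nonzero(k);print(ray(d,uu.mean(),vv.mean(),.094))
print("stand",ray(d,230+75/4,160+243/4,.048))
E
```

```text
hole [ 0.47627525 -0.17906798] r 0.09448495448075056 ang -2.851042555247076
slot mid [ 0.43618885 -0.19417706] slot off axis 0.004137493913059347 hole off axis 0.004906276561440981 hole-slot 0.0007687826483816304
slot pt at hole radius [ 0.47653344 -0.17979211]
pin [0.60555278 0.16806347 0.09456464] 103
[0.60567954 0.16814768 0.094     ]
stand [0.60501902 0.16946874 0.048     ]
```

>>> jog_arm(targets=[[6.2,[-4,0,3],0],[6.2,[-8,0,6],0],[6.2,[-12,0,9.5],0],[6.2,[-16,0,13],0],[6.2,[-20,0,17],0],[6.2,[-24,0,20.5],0],[6.2,[-28,0,24],0],[6.2,[-29.9,0,25.6],0],[6.2,[-29.9,2,25.6],0],[6.2,[-29.9,2,25.6],0]])

```text
time_s: 9.9
ee_pos: [0.6036, 0.169, 0.2002]
eef_rot: [-1.576, 0.001, -1.243]
force: [-0.2, -0.7, -0.6]
grip_width: 0.0619
```

```bash
python3 - <<'E'
from h import *
w=snap("wrist","e0");print(w["obs"]["time_s"],w["obs"]["ee_pos"],w["obs"]["eef_rot"])
P=cloud(w);z=P[...,2];k=((z>.088)&(z<.101)&(w["range_z"]>0)&(np.hypot(P[...,0]-.6056,P[...,1]-.168)<.03))
q=P[k];print(k.sum(),q.mean(0),q.max(0)-q.min(0));vv,uu=np.nonzero(k)
k2=k.astype(np.uint8)
if k.sum():print(cv2.minEnclosingCircle(q[:,:2].astype(np.float32)),uu.mean(),vv.mean())
E
```

```text
9.9 [0.60363868 0.16904621 0.20024933] [-1.57571167e+00  5.09692168e-04 -1.24346153e+00]
1084 [0.60829285 0.17067672 0.09433517] [0.02557622 0.0254263  0.0083356 ]
((0.6077790856361389, 0.17050008475780487), 0.012990333139896393) 315.5691881918819 243.24538745387454
```

View pics/e0.png

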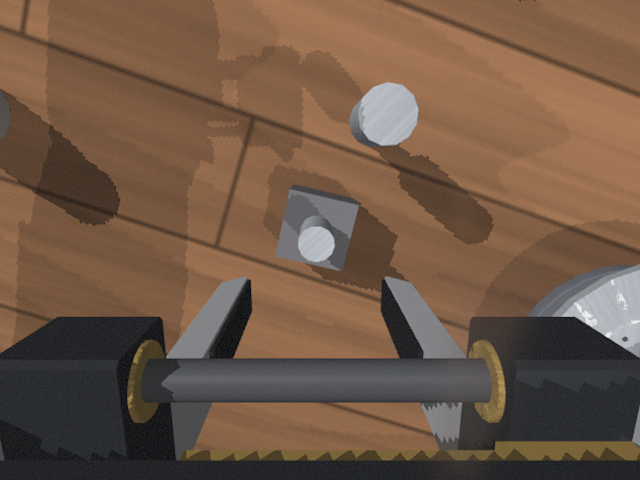

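```bash
python3 - <<'E'
from h import *
for i in range(3):
    w=snap("wrist")
    P=cloud(w);z=P[...,2];k=((z>.088)&(z<.101)&(w["range_z"]>0)&(np.hypot(P[...,0]-.6076,P[...,1]-.170)<.03))
    q=P[k];c,r=cv2.minEnclosingCircle(q[:,:2].astype(np.float32));ztop=np.median(q[:,2])
    R=Ro.from_euler('xyz',w["obs"]["eef_rot"]).as_matrix();print(w["obs"]["ee_pos"],w["obs"]["eef_rot"],c,r,ztop,"tool shift cm",100*R.T@(np.r_[c,ztop-.02]-w["obs"]["ee_pos"]))
E
```

```text
[0.60402062 0.16819519 0.20194216] [-1.57389842e+00  2.88081935e-04 -1.24466318e+00] (0.6076029539108276, 0.17039421200752258) 0.013137249276041985 0.09438906202968117 tool shift cm [-0.08986458 12.75400339  0.44936909]
[0.60445091 0.1676904  0.20324616] [-1.57182310e+00  6.41415338e-05 -1.24545777e+00] (0.6077443957328796, 0.17055071890354156) 0.013048062101006508 0.0943946141820422 tool shift cm [-0.16493102 12.88474426  0.41672605]
[0.60469724 0.16740269 0.20399467] [-1.57048580e+00 -8.60048545e-05 -1.24597716e+00] (0.6077083945274353, 0.1704164296388626) 0.013039246201515198 0.09438658438424946 tool shift cm [-0.19063233 12.96091051  0.37752487]
```

>>> jog_arm(targets=[[6.2,[-0.2,3,0.38],0],[6.2,[-0.2,7,0.38],0],[6.2,[-0.2,10,0.38],0],[6.2,[-0.2,12,0.38],0],[6.2,[-0.2,12.8,0.38],0],[6.2,[-0.2,13.0,0.38],0],[6.2,[-0.2,13.0,0.38],0],[6.2,[-0.2,13.0,0.38],0]])

```text
time_s: 10.9
ee_pos: [0.6083, 0.1711, 0.0748]
eef_rot: [-1.569, -0.0, -1.245]
force: [0.3, -0.4, 0.4]
grip_width: 0.0617
```

>>> jog_arm(targets=[[2.2,[0,0,0],0],[2.2,[0,0,0],0],[2.2,[0,0,0],0],[2.2,[0,0,0],0],[2.2,[0,0,0],0],[2.2,[0,0,0],0]], grip_force=20)

```text
time_s: 11.5
ee_pos: [0.6076, 0.171, 0.0733]
eef_rot: [-1.571, -0.0, -1.245]
force: [-1.0, -0.1, 0.4]
grip_width: 0.025
```

>>> jog_arm(targets=[[2.2,[0,-1,0],0],[2.2,[0,-3,0],0],[2.2,[0,-6,0],0],[2.2,[0,-9,0],0],[2.2,[3,-10.5,-2.4],0],[2.2,[7,-10.5,-5.7],0],[2.2,[11,-10.5,-9],0],[2.2,[15,-10.5,-12.3],0],[2.2,[19,-10.5,-15.5],0],[2.2,[22,-10.5,-18],0]])

```text
time_s: 12.5
ee_pos: [0.5064, -0.0968, 0.179]
eef_rot: [-1.57, -0.0, -1.245]
force: [1.3, 0.2, -1.7]
grip_width: 0.0251
```

```bash
python3 - <<'E'
from h import *
for i in range(6): w=snap("wrist","f0")
o=ctrl.get_obs();R=Ro.from_euler('xyz',o["eef_rot"]).as_matrix();print(o["time_s"],o["ee_pos"],o["eef_rot"],o["force"],o["grip_width"],"shift",100*R.T@(np.array([.4764,-.1795,.150])-o["ee_pos"]))
E
```

```text
12.8 [ 0.50780376 -0.09423166  0.17855478] [-1.57042017e+00 -2.36580231e-06 -1.24434552e+00] [ 0.47870056  0.39982683 -2.42216082] 0.025193099115289445 shift [ 7.06942905  2.85334687 -5.71000866]
```

View pics/f0.png

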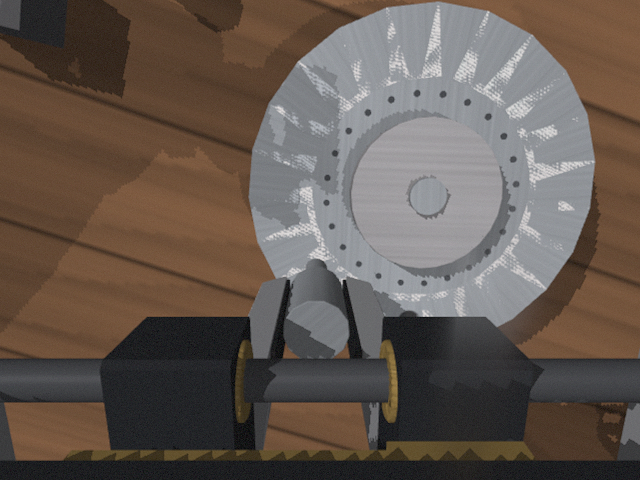

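>>> jog_arm(targets=[[2.2,[3,0,-2.5],0],[2.2,[6,0,-5],0],[2.2,[7.1,1.5,-5.7],0],[2.2,[7.1,3,-5.7],0],[2.2,[7.1,3.8,-5.7],0],[2.2,[7.1,3.8,-5.7],0],[2.2,[7.1,3.8,-5.7],0],[2.2,[7.1,3.8,-5.7],0],[2.2,[7.1,3.8,-5.7],0]])

```text
time_s: 13.7
ee_pos: [0.4766, -0.1803, 0.1408]
eef_rot: [-1.57, -0.001, -1.245]
force: [0.2, 0.4, -2.0]
grip_width: 0.0247
```

```bash
python3 - <<'E'
from h import *
w=snap("wrist","g0");o=w["obs"];print(o["time_s"],o["ee_pos"],o["eef_rot"],o["force"])
tip=np.r_[o["ee_pos"][:2],o["ee_pos"][2]-.065];print("tip px",proj(w,tip),"head top px",proj(w,o["ee_pos"]+[0,0,.02]),"hole px",proj(w,[.4763,-.1791,.0615]))
c=cv2.resize(w["img"][210:360,220:420],None,fx=4,fy=4,interpolation=cv2.INTER_CUBIC);cv2.imwrite("pics/gc.png",c[:,:,::-1])
E
```

```text
13.7 [ 0.47655497 -0.18030903  0.14082667] [-1.57009493e+00 -6.26112205e-04 -1.24451765e+00] [ 0.20251168  0.3506107  -2.0091626 ]
tip px (np.float64(315.48045147849774), np.float64(267.8771054922038)) head top px (np.float64(315.4957467399693), np.float64(330.9208463424061)) hole px (np.float64(313.5228635352976), np.float64(261.1555635859689))
```

View pics/gc.png

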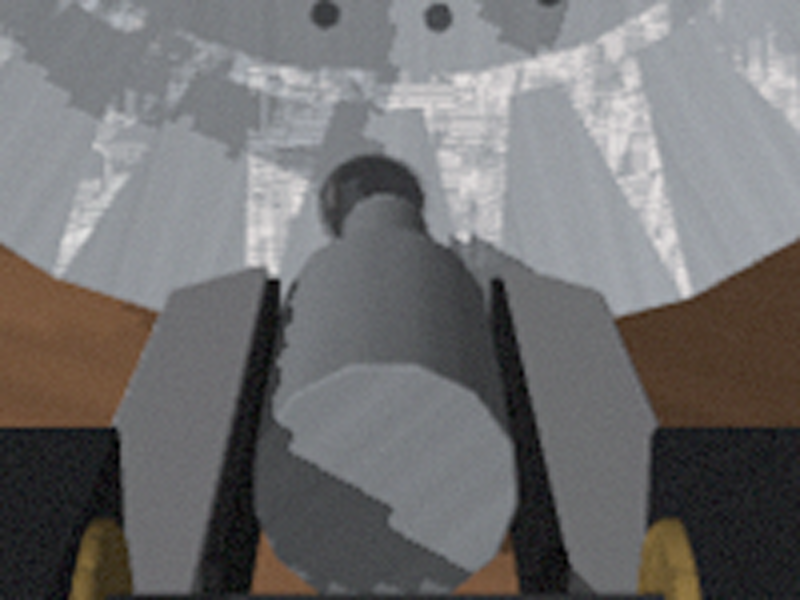

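>>> jog_arm(targets=[[2.2,[-0.07,0.4,0],0],[2.2,[-0.07,0.8,0],0],[2.2,[-0.07,1.1,0],0],[2.2,[-0.07,1.3,0],0],[2.2,[-0.07,1.4,0],0],[2.2,[-0.07,1.5,0],0],[2.2,[-0.07,1.6,0],0],[2.2,[-0.07,1.6,0],0]])

```text
time_s: 14.55
ee_pos: [0.476, -0.1798, 0.1242]
eef_rot: [-1.571, 0.0, -1.245]
force: [-0.4, 0.5, -2.4]
grip_width: 0.0251
```

>>> jog_arm(targets=[[2.2,[0,0.05,0],0],[2.2,[0,0.1,0],0],[2.2,[0,0.15,0],0],[2.2,[0,0.15,0],0]])

```text
time_s: 14.95
ee_pos: [0.476, -0.1798, 0.1227]
eef_rot: [-1.571, 0.0, -1.245]
force: [0.9, -0.1, -1.5]
grip_width: 0.0251
```

>>> jog_arm(targets=[[2.2,[0,0.15,0],0],[2.2,[0,0.3,0],0],[2.2,[0,0.45,0],0],[2.2,[0,0.6,0],0],[2.2,[0,0.65,0],0],[2.2,[0,0.7,0],0],[2.2,[0,0.7,0],0]])

```text
time_s: 15.65
ee_pos: [0.476, -0.1798, 0.1157]
eef_rot: [-1.571, 0.0, -1.245]
force: [-0.2, -0.6, -2.5]
grip_width: 0.0252
```

>>> jog_arm(targets=[[2.2,[0,0.05,0],0],[2.2,[0,0.1,0],0],[2.2,[0,0.15,0],0],[2.2,[0,0.15,0],0]])

```text
time_s: 16.05
ee_pos: [0.4759, -0.1798, 0.1142]
eef_rot: [-1.571, 0.0, -1.245]
force: [-0.1, -0.5, -1.6]
grip_width: 0.025
```

Tip is now about 49 mm up with no contact force; continuing gently into the slot.

>>> jog_arm(targets=[[2.2,[0,0.1,0],0],[2.2,[0,0.2,0],0],[2.2,[0,0.3,0],0],[2.2,[0,0.4,0],0],[2.2,[0,0.4,0],0]])

```text
time_s: 16.55
ee_pos: [0.4759, -0.1798, 0.1101]
eef_rot: [-1.571, 0.0, -1.245]
force: [0.4, 0.3, -2.3]
grip_width: 0.025
```

>>> jog_arm(targets=[[2.2,[0,0.2,0],0],[2.2,[0,0.4,0],0],[2.2,[0,0.6,0],0],[2.2,[0,0.8,0],0],[2.2,[0,1.0,0],0],[2.2,[0,1.0,0],0]])

```text
time_s: 17.15
ee_pos: [0.4759, -0.1798, 0.0999]
eef_rot: [-1.571, 0.0, -1.245]
force: [0.4, -0.4, -2.1]
grip_width: 0.0251
```

>>> jog_arm(targets=[[2.2,[0,0.2,0],0],[2.2,[0,0.4,0],0],[2.2,[0,0.6,0],0],[2.2,[0,0.8,0],0],[2.2,[0,1.0,0],0],[2.2,[0,1.05,0],0],[2.2,[0,1.05,0],0]])

```text
time_s: 17.85
ee_pos: [0.476, -0.1798, 0.0896]
eef_rot: [-1.571, 0.0, -1.245]
force: [-0.5, -0.4, -2.4]
grip_width: 0.025
```

>>> jog_arm(targets=[[2.2,[0,0.05,0],0],[2.2,[0,0.1,0],0],[2.2,[0,0.15,0],0],[2.2,[0,0.15,0],0]])

```text
time_s: 18.25
ee_pos: [0.476, -0.1798, 0.0882]
eef_rot: [-1.571, 0.0, -1.245]
force: [0.2, -0.4, -1.6]
grip_width: 0.0248
```

>>> jog_arm(targets=[[2.2,[0,0.05,0],0],[2.2,[0,0.05,0],0]])

```text
time_s: 18.45
ee_pos: [0.476, -0.1798, 0.0877]
eef_rot: [-1.571, 0.0, -1.245]
force: [0.2, 0.0, -2.3]
grip_width: 0.025
```

>>> jog_arm(targets=[[2.2,[0,0.05,0],0],[2.2,[0,0.05,0],0]])

```text
time_s: 18.65
ee_pos: [0.476, -0.1798, 0.0872]
eef_rot: [-1.571, 0.0, -1.245]
force: [0.3, -0.4, -3.1]
grip_width: 0.0248
```

>>> jog_arm(targets=[[2.2,[0,0.05,0],0],[2.2,[0,0.05,0],0]])

```text
time_s: 18.85
ee_pos: [0.476, -0.1798, 0.0867]
eef_rot: [-1.571, 0.0, -1.245]
force: [0.9, -0.2, -2.5]
grip_width: 0.0246
```

>>> jog_arm(targets=[[2.2,[0,0.04,0],0],[2.2,[0,0.04,0],0]])

```text
time_s: 19.05
ee_pos: [0.476, -0.1798, 0.0863]
eef_rot: [-1.571, 0.0, -1.245]
force: [0.1, -0.1, -1.6]
grip_width: 0.0249
```

>>> jog_arm(targets=[[2.2,[0,0.04,0],0],[2.2,[0,0.04,0],0]])

```text
time_s: 19.25
ee_pos: [0.476, -0.1798, 0.0859]
eef_rot: [-1.571, 0.0, -1.245]
force: [-0.2, -0.7, -0.9]
grip_width: 0.0249
```

>>> jog_arm(targets=[[2.2,[0,0.04,0],0],[2.2,[0,0.04,0],0]])

```text
time_s: 19.45
ee_pos: [0.476, -0.1798, 0.0856]
eef_rot: [-1.571, -0.0, -1.245]
force: [-0.3, -0.4, -0.4]
grip_width: 0.0247
```

>>> jog_arm(targets=[[2.2,[0,0.04,0],0],[2.2,[0,0.04,0],0]])

```text
time_s: 19.65
ee_pos: [0.476, -0.1799, 0.0852]
eef_rot: [-1.571, -0.0, -1.245]
force: [-0.6, -0.7, 0.4]
grip_width: 0.0252
```

>>> jog_arm(targets=[[2.2,[0,0.04,0],0],[2.2,[0,0.04,0],0],[2.2,[0,0.04,0],0]])

```text
time_s: 19.95
ee_pos: [0.476, -0.1798, 0.0848]
eef_rot: [-1.571, -0.0, -1.245]
force: [-0.5, 0.2, 0.1]
grip_width: 0.0248
```

```bash
python3 - <<'E'
from h import *
w=snap("wrist","i0");o=w["obs"];print(o["force"],o["ee_pos"])
P=cloud(w);m=(np.hypot(P[...,0]-.476,P[...,1]+.18)<.009)&(P[...,2]>.09);print("head top z",np.median(P[m][:,2]),m.sum(),"plate",np.median(P[...,2][(abs(P[...,2]-.062)<.005)&(w["range_z"]>0)]))
E
```

```text
[-0.50463384  0.23872629  0.09336923] [ 0.47597585 -0.17983955  0.08480175]
head top z 0.10605805864840273 1615 plate 0.06161866354441836
```

>>> jog_arm(targets=[[2.8,[0,0,0],0],[3.2,[0,0,0],0],[4.5,[0,0,0],0],[5.5,[0,0,0],0],[5.5,[0,0,0],0],[5.5,[0,0,0],0]])

```text
time_s: 20.6
ee_pos: [0.476, -0.1798, 0.0848]
eef_rot: [-1.571, -0.0, -1.245]
force: [-0.2, 0.0, -0.1]
grip_width: 0.0547
```

>>> jog_arm(targets=[[5.5,[0,-0.5,0],0],[5.5,[0,-2,0],0],[5.5,[0,-5,0],0],[5.5,[0,-9,0],0],[5.5,[0,-12,0],0],[5.5,[0,-14,0],0],[5.5,[0,-14,0],0],[5.5,[0,-14,0],0],[5.5,[0,-14,0],0]])

```text
time_s: 21.5
ee_pos: [0.4756, -0.1796, 0.2235]
eef_rot: [-1.572, 0.001, -1.245]
force: [-0.2, 0.3, 0.0]
grip_width: 0.0547
```

```bash
python3 - <<'E'
from h import *
for i in range(3): w=snap("wrist","j0")
o=w["obs"];print(o["time_s"],o["force"],o["ee_pos"])
P=cloud(w);z=P[...,2];m=(np.hypot(P[...,0]-.476,P[...,1]+.18)<.02)&(z>.1)&(z<.115);q=P[m]
print("head top z",np.median(q[:,2]),"centre",cv2.minEnclosingCircle(q[:,:2].astype(np.float32)))
A=np.c_[q[:,:2],np.ones(len(q))];k=q[:,2]>np.median(q[:,2])-.002;print("tilt",np.linalg.lstsq(A[k],q[k,2],rcond=None)[0][:2],"plate",np.median(z[(abs(z-.062)<.005)&(w["range_z"]>0)]),"hub",np.median(z[(abs(z-.078)<.005)&(w["range_z"]>0)]))
E
```

```text
21.6 [-0.51205447 -0.03197233 -0.5884043 ] [ 0.47564499 -0.17970328  0.2236027 ]
head top z 0.10651350961544775 centre ((0.4756406545639038, -0.1801392138004303), 0.013035127893090248)
tilt [0.0029143  0.00225338] plate 0.061628192003128246 hub 0.07766287148195428
```

View pics/j0.png

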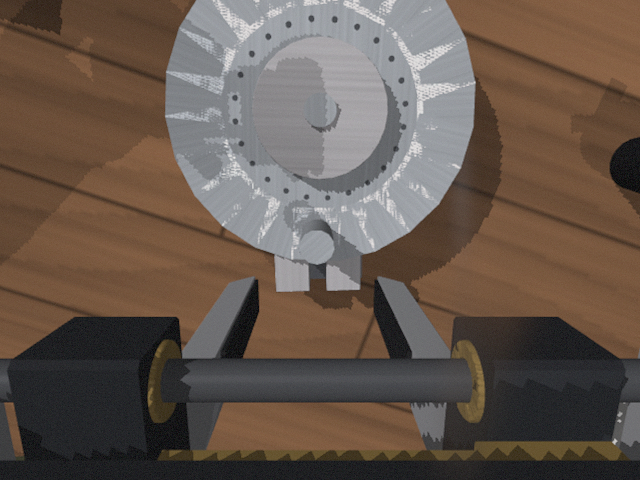

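```bash
python3 -c "
from station import ctrl
print(ctrl.hand_in())"
```

```text
the job is handed in; nothing more can be done
None
```

The pin is through the plate's hole and home in the slot, released. I handed the job in at about 21.6 s of the 72 s allowed; no verdict is reported.

- **Braking:** I pressed both fingertips lightly on the hub, either side of its centre. The force read about 8 N in the readings, against the 20 N limit. The plate stopped within about a second. I then turned it with the fingers still on the hub until the hole was over the slot.
- **Slot position:** The camera put the true slot about 4 mm to one side of nominal. The hole stopped within about 0.8 mm of the true slot and about 5 mm from the nominal point.
- **Pin:** I lifted the 26 mm-head pin from its stand and lowered it in small steps. The force showed no contact until the head reached the plate. I then let go and backed off about 14 cm.

**Last checks:**
- **Height:** the head top was at 106.5 mm, which puts the lower end at about 20.5 mm (limit 29 mm).
- **Tilt:** about 0.004 rad.
- **Pin axis:** within about 1.5 mm of the hole's centre.
- **Gripper:** clear of everything, with the force near zero.

**Disagreements:**
- The top and wrist cameras disagreed by about 2–3 mm on the pin's position, so I trusted the nearer wrist camera.
- The head's underside works out at about 60.5 mm while the plate's top measured 61.6 mm. That is within the camera error, so I took the pin as seated.

I did not re-measure the jar, bottle and pot at the end. The arm's path stayed clear of them.

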